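Gauge a vase's depth with a collared rod

ROBOT

A 6-joint arm with a two-finger parallel gripper is mounted at the origin on the work surface. World frame = base frame: x ahead of the robot, y to its left, z up, the work surface at z = 0. Lengths are in m, angles in rad, forces in N, time in s.
With the tool pointing down it reaches from about 0.375 to 0.9 m from the base axis. Payload 3.1 kg.
Tool frame: the origin (TCP) lies at the very end of the fingers, on their centre line; the grasp point (between the pads) lies 19 mm behind it; z points along the fingers, y is the line along which they close (so a half turn about z gives the same grasp; the last joint's range is limited). The gripper opens to 87 mm and grips with 3 to 60 N. Pads are 19 mm wide; open, the fingers measure 117 mm over their backs; the gripper's body (75 mm by 190 mm) begins 51 mm behind the grasp point.
Start: joints at [0.949, 0.527, 1.433, -0, 1.181, -0.178], TCP at [0.268, 0.564, 0.223] pointing down, gripper open.
Joint ranges: [-3.08, 3.08], [-0.75, 2.2], [0.22, 2.44], [-1.43, 4.57], [0, 2.65], [-2.85, 2.85]. Speed limits (rad/s): [2.79, 2.79, 3.14, 3.14, 3.14, 3.14].

INTERFACE

Orientations are given as a unit quaternion [x, y, z, w].
In Python, from rig import status, viewer, robot gives the robot as it stands.
- The arm moves only by the tool arm_command, never from a script. Its arguments are lists of equal length, an entry for each row: "delta_rot": the turn, a rotation vector about the tool's x, y, z in degrees, a list of three; "delta_pos": the shift along the tool's x, y, z in m, a list of three; "gripper": the closure, from -1 (fully open) to 1 (shut). In form: {"delta_rot": [[rx, ry, rz], ...], "delta_pos": [[dx, dy, dz], ...], "gripper": [gripper, ...]}. A call has 1 to 12 rows; each row is the pose to reach, as a shift and turn from the pose commanded when the call began, along the tool's axes at that moment; what a row does not reach only later rows make up. A row lasts 1/12 s, in which the tool goes at most 41.7 mm and 7.16 degrees, less where a joint would pass 70% of its speed; a pose out of reach is approached as far as the arm can. A call with a gripper value outside its range is refused whole. The fingers move at their own pace and stop on an object; "grip_force" is the grip in N (left out, the last holds). Time passes only in rows, so rows that repeat a pose let the fingers close. It gives the time, the measured TCP pose, the force, the opening and the grip force at its end, in the units of the state.
- status.get_obs(): the state, without advancing time (a new reading comes with each control period).
- viewer.camera(name): name is "scene" or "top"; returns a dict with "pixels" (384x512x3 uint8, blue, green, red), "fx", "fy", "cx", "cy" (pixels), "k1" (the pictures are not rectified: a ray, as slopes to the right and down, at radius r is drawn at 1 + k1 r^2 times it, then the intrinsics apply), "pose" (4x4, takes a point from camera to world coordinates). Camera axes: x right, y down, z forward; pixel columns grow to the right and rows downward; lengths in m; the calibration is good to about 2 mm. A picture is of the moment at which its call begins. There is no depth.
- robot.hand_in(): hands the job in; it is judged then, once.
The state is a dict: "time": time; "q": joint angles; "joint_velocities": joint speeds; "joint_torque": joint torques, N m; "position": TCP position; "tool_rot": TCP orientation; "ft_force": force on the tool from outside, world axes, zero at the start; "moment": the same for the moment, N m; "grip_width": finger opening in m; "grip_force": force on a finger pad.
Only numpy, scipy, OpenCV 4.12 (cv2) and the standard library are available. Lean on these libraries where they do the work, as an engineer would, in place of code of your own. Each camera call takes 0.05 s, during which the arm holds its last target. There are 200 camera calls.

TASK

Gauge how deep the bottle vase is inside: take the wooden depth gauge from its stand, lower it through the vase's neck and push it gently down until its tip stands on the inside bottom, so that the vase's rim slides the collar up the rod and marks the depth. Then draw the gauge out and put it back upright in the stand's hole, fully down and let go, with the collar left where the rim put it. Do not disturb the pot, jar and bowl nearby.

Things in the scene. Friction and masses are not known exactly. Their poses are not given: they have to be found in the camera images.
- vase: White glazed bottle vase, fixed to the table, upright: 120 mm high, belly 86 mm across, straight neck 32 mm outside and 24 mm bore over its upper 34 mm, flat level rim. The inside bottom lies 75 to 105 mm below the rim, different each time and not reported: it must be felt. It is a flat, level, hard floor that should not take over about 30 N. Origin at the centre of the underside, z up.
- vase_mouth (a point): Centre of the vase's mouth, in the plane of the rim, 120 mm above the table.
- stand: Wooden block 70 x 70 x 45 mm, fixed to the table (it may stand at any small yaw), with one upright round blind hole of 18 mm diameter, 35 mm deep, countersunk 3 mm at the mouth. Origin at the centre of the underside, z up.
- stand_floor (a point): Centre of the floor of the stand's hole, 10 mm above the table, 35 mm below the block's top. The gauge's tip rests here at the start and at the end.
- gauge: Depth gauge, loose, standing upright in the stand's hole: a light wooden rod of 14 mm diameter, with a square handle 24 x 24 mm and 45 mm high on top; 180 mm long in all, about 130 g. Origin at the centre of the flat lower tip, z along the rod to the handle; x and y square to the handle's faces. The handle spans z = 135 to 180 mm. A collar slides on the rod.
- gauge_tip (a point): Centre of the gauge's lower tip (the body's origin).
- gauge_handle (a point): Centre of the gauge's handle, 157.5 mm above the tip on the rod's axis.
- collar (a joint): Place of the sliding collar on the rod, in m: its flat underside is 0.040 + this value above the gauge's tip; 0 is lowest, 0.080 against the handle; grows towards the handle; starts at 0.002 to 0.015. It grips the rod with about 4 N of sliding friction, more than the gauge's weight, so the gauge does not sink by itself once the collar is on the rim, and the collar stays where it is left.
- collar_under (a point): Centre of the flat underside of the collar, on the rod's axis. The collar is an aluminium disc 44 mm across and 12 mm thick with a 3 mm black lip on top, too wide for the vase's neck and the stand's hole.
- flowerpot: Bystander: terracotta pot 90 mm across, 75 mm high, loose; origin under its centre.
- jar: Bystander: green glass jar 64 mm across, 90 mm high, loose; origin under its centre.
- bowl: Bystander: blue ceramic bowl 110 mm across, 45 mm high, loose; origin under its centre.
Things that resemble listed ones, but are neither listed nor needed, are in the scene too. Leave any red or yellow look-alike of the stand alone.

How it is judged:
By the outcome, as a careful person would: the job done as asked, in the order asked, and still so for the second after the job is handed in, with the robot touching nothing.
It also fails if it takes over 59 s, if anything falls off the work surface, if the arm or the gripper's body presses on something with over 40 N, if the wrist force passes 120 N, or if a joint passes its speed limit or range.

## Working session

There is one attempt and no reset: what is moved stays moved. The work goes in short steps, Python scripts to look and compute and a tool call to move; the robot and the scene stay as the last step left them, time stands still between calls to the robot, and variables do not carry over. Pictures are saved under pics/ and viewed, at most 13 in all, crops included, and the job is handed in when it is done.

Besides the shell and the picture viewer there is one more tool, called after "Emit:" in YAML: its name, and indented under it one key for each argument. arm_command: Moves the arm, as the interface text tells. Its arguments: {"type":"object","properties":{"delta_rot":{"type":"array","items":{"type":"array","items":{"type":"number"}}},"delta_pos":{"type":"array","items":{"type":"array","items":{"type":"number"}}},"gripper":{"type":"array","items":{"type":"number"}},"grip_force":{"type":"number"}},"required":["delta_rot","delta_pos","gripper"]}

```bash
mkdir -p pics; ls
cat > h.py <<'E'
import numpy as np, cv2
from rig import status, viewer, robot
def cam(n,save=None):
    c=viewer.camera(n)
    if save: cv2.imwrite('pics/'+save,c['pixels'])
    return c
def ray(c,u,v):
    d=np.array([(u-c['cx'])/c['fx'],(v-c['cy'])/c['fy']]); s=d.copy()
    for _ in range(30): s=d/(1+c['k1']*(s@s))
    P=np.array(c['pose']); return P[:3,3],P[:3,:3]@np.array([s[0],s[1],1])
def onz(c,u,v,z):
    o,d=ray(c,u,v); return o+d*(z-o[2])/d[2]
def proj(c,p):
    P=np.array(c['pose']); q=P[:3,:3].T@(np.array(p)-P[:3,3]); s=q[:2]/q[2]; s=s*(1+c['k1']*(s@s))
    return np.array([s[0]*c['fx']+c['cx'],s[1]*c['fy']+c['cy']])
E
python3 - <<'E'
from h import *
a=cam('scene','s0.png');b=cam('top','t0.png')
for c in(a,b): print(np.round(c['pose'],3).tolist(),c['fx'],c['k1'])
print(status.get_obs())
E
```

```text
pics
[[-0.684, 0.499, -0.532, 1.145], [0.729, 0.48, -0.488, 0.526], [0.012, -0.722, -0.692, 0.826], [0.0, 0.0, 0.0, 1.0]] 399.58447299179943 -0.008405905341184761
[[0.03, -0.994, 0.103, 0.477], [-0.999, -0.033, -0.033, 0.025], [0.037, -0.102, -0.994, 1.207], [0.0, 0.0, 0.0, 1.0]] 482.4663512415255 -0.1990739199455452
{'time': 0.1, 'q': array([ 9.48497543e-01,  5.28372896e-01,  1.43375035e+00, -1.98574587e-05,
        1.18140191e+00, -1.78492175e-01]), 'joint_velocities': array([-1.60151349e-04, -2.27383226e-03, -2.68818359e-03,  2.64599277e-04,
        1.30674009e-03,  4.26861213e-05]), 'joint_torque': array([-2.64106866e-04, -4.40984201e+01, -1.77150875e+01,  6.34846534e-02,
        5.33904636e-02, -7.05030675e-05]), 'position': array([0.26795312, 0.5639297 , 0.22167725]), 'tool_rot': array([ 2.20082869e-01,  9.75480701e-01, -8.93406828e-04, -3.68172501e-04]), 'ft_force': array([-0.28333495, -0.5978311 , -0.8208124 ]), 'moment': array([ 0.04443093, -0.00681671, -0.01284952]), 'grip_force': 0.0, 'grip_width': 0.08688876569362249}
```

View pics/s0.png

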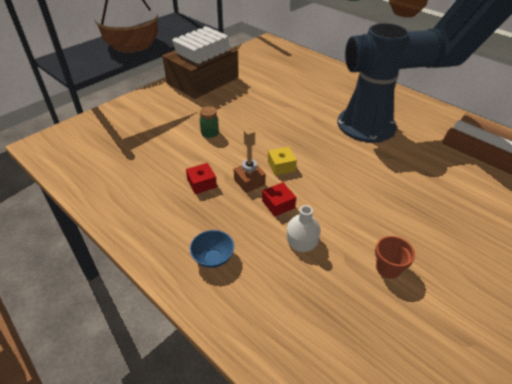

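View pics/t0.png

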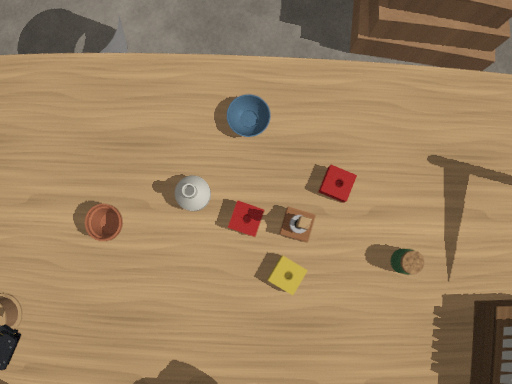

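Candidates for the stand are the brown block with the gauge in it (top 297,224; scene 249,178), two red blocks (top 246,218 and 338,183) and a yellow block (top 288,275). The brown wooden one fits the description because it is wood and holds the gauge. I'll confirm it in an enlarged crop.

Run:
```python
import cv2,numpy as np
a=cv2.imread('pics/s0.png')[120:260,180:340];b=cv2.imread('pics/t0.png')[165:295,165:360]
a=cv2.resize(a,None,fx=4,fy=4,interpolation=cv2.INTER_CUBIC)
b=cv2.resize(b,None,fx=4,fy=4,interpolation=cv2.INTER_CUBIC)
cv2.imwrite('pics/s0c.png',a);cv2.imwrite('pics/t0c.png',b)
```

```text
(no output)
```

View pics/s0c.png

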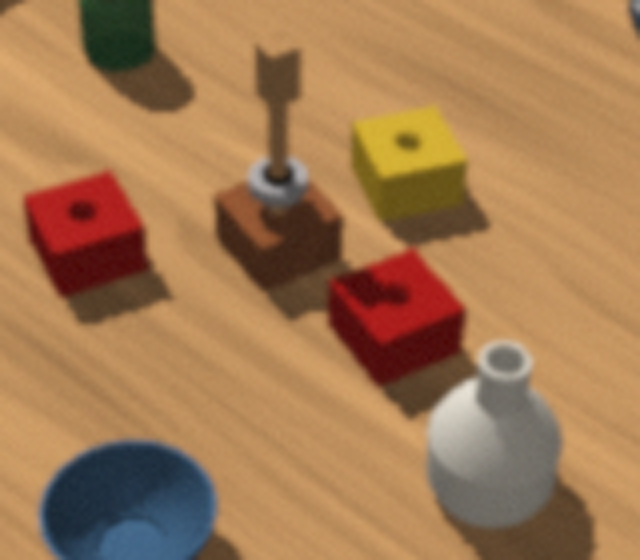

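View pics/t0c.png

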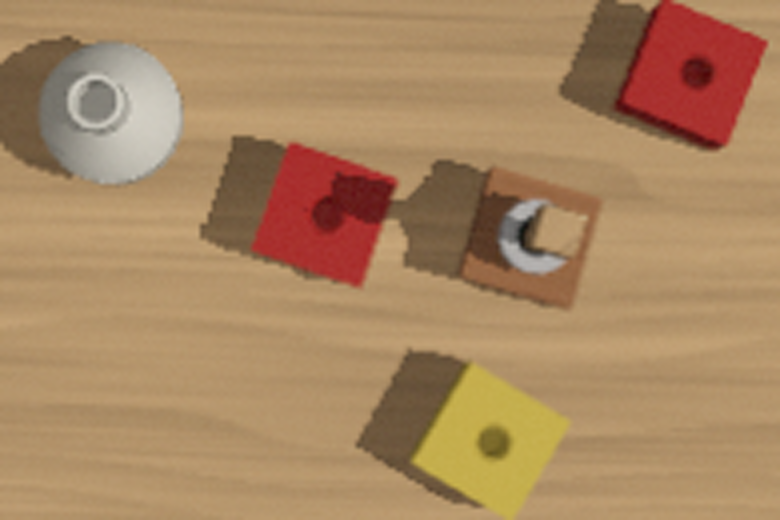

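The crops confirm it: the gauge, with its silver collar, stands in the brown block (top crop about 531,237). The red and yellow blocks have empty holes. The vase mouth is at top crop (97,102) and scene crop (505,360).

```bash
cat >> h.py <<'E'
def tri(c1,p1,c2,p2):
    o1,d1=ray(c1,*p1);o2,d2=ray(c2,*p2)
    A=np.array([d1,-d2]).T; t=np.linalg.lstsq(A,o2-o1,rcond=None)[0]
    a,b=o1+t[0]*d1,o2+t[1]*d2; return (a+b)/2,np.linalg.norm(a-b)
E
python3 - <<'E'
from h import *
a=cam('scene');b=cam('top')
S=lambda U,V:((U+.5)/4-.5+180,(V+.5)/4-.5+120)
T=lambda U,V:((U+.5)/4-.5+165,(V+.5)/4-.5+165)
r=lambda x:np.round(x,4)
C=np.array([onz(b,*T(*p),.045) for p in[(492,165),(602,200),(572,309),(461,275)]])
print('stand top',r(C.mean(0)),[round(float(np.linalg.norm(C[i]-C[i-1])),4) for i in range(4)],'yaw',[round(float(np.degrees(np.arctan2(*(C[i]-C[i-1])[[1,0]]))%90),1) for i in range(4)])
# stand top mask refine in top: brown
print('vase rim top',r(onz(b,*T(97,102),.12)),'scene',r(onz(a,*S(505,360),.12)),'tri',tri(a,S(505,360),b,T(97,102)))
print('handle top corners',[r(onz(b,*T(*p),.19)) for p in[(540,205),(588,215),(582,257),(538,250),(562,231)]])
print('handle scene corners',[r(onz(a,*S(*p),.19)) for p in[(257,46),(278,56),(300,48)]])
# vase outline
im=b['pixels'].astype(int)
for n,c in(('s',a),('t',b)):
    h=cv2.cvtColor(c['pixels'],cv2.COLOR_BGR2HSV); m=((h[...,1]<60)&(h[...,2]>110)).astype(np.uint8)
    k,l,st,ce=cv2.connectedComponentsWithStats(m)
    for i in range(1,k):
        if st[i,4]>60: print(n,st[i],ce[i].round(1))
# collar ellipse scene z: low edge
for z in(.05,.06): print('proj collar',z,r((proj(b,[*C.mean(0)[:2],z])-165)*4),r((proj(a,[*C.mean(0)[:2],z])-[180,120])*4))
print('proj handle',r((proj(b,[*C.mean(0)[:2],.19])-165)*4),r((proj(a,[*C.mean(0)[:2],.19])-[180,120])*4),r((proj(a,[*C.mean(0)[:2],.145])-[180,120])*4))
E
```

```text
stand top [ 0.5088 -0.0898  0.045 ] [0.069, 0.0701, 0.0684, 0.0701] yaw [75.8, 74.1, 75.8, 74.6]
vase rim top [0.5752 0.1657 0.12  ] scene [0.5786 0.1647 0.12  ] tri (array([0.57618807, 0.16481856, 0.1180795 ]), np.float64(0.002751787016408767))
handle top corners [array([ 0.522 , -0.0793,  0.19  ]), array([ 0.5174, -0.105 ,  0.19  ]), array([ 0.4951, -0.1023,  0.19  ]), array([ 0.4982, -0.0789,  0.19  ]), array([ 0.5086, -0.0914,  0.19  ])]
handle scene corners [array([ 0.5227, -0.1   ,  0.19  ]), array([ 0.521, -0.082,  0.19 ]), array([ 0.5042, -0.0777,  0.19  ])]
s [   0    0   43  116 2685] [14.  69.2]
s [  12    0   42   58 1265] [33.6 26.7]
s [  47    0   58   48 2019] [75.9 19.4]
s [ 104    0   69   27 1395] [134.5  11.4]
s [178   0  40  28 763] [199.7  10.1]
s [ 223    0  153   62 4878] [298.4  23.1]
s [421   0  34  18 381] [436.9   7.2]
s [494  16  18  22 209] [505.3  28.6]
s [172  26  81  26 973] [207.3  38.4]
s [ 397   54  115   74 4673] [467.8  86.6]
s [ 80  69  84  42 966] [117.6  89.7]
s [ 40  70  27  26 279] [51.8 84.2]
s [ 55 102  22  19 253] [ 65.5 110.8]
s [  0 112  53  40 631] [ 26.5 128. ]
s [454 121  58  30 413] [484.2 135.4]
s [    0   184   125   200 12675] [ 51.  298.4]
s [287 206  33  44 874] [302.8 227.4]
s [ 83 233  13  25  98] [ 90.1 245.6]
s [  98  252   78  106 2958] [135.  308.9]
t [    0     0   426    66 13344] [181.8  27.2]
t [483  18  29  56 599] [502.8  56.5]
t [ 74  33  12  20 127] [80.  43.9]
t [ 175  176   36   35 1007] [192.4 193. ]
t [290 222  16  11  77] [296.5 228.8]
proj collar 0.05 [531.2218 235.4816] [280.9339 198.1297]
proj collar 0.06 [532.8979 235.0671] [280.9165 187.834 ]
proj handle [557.6541 228.9375] [280.6728  42.002 ] [280.7611  95.1491]
```

Run:
```python
import cv2,numpy as np
b=cv2.imread('pics/t0.png')[205:243,278:322];a=cv2.imread('pics/s0.png')[125:163,230:274]
f=lambda i:cv2.resize(i,None,fx=9,fy=9,interpolation=cv2.INTER_CUBIC)
cv2.imwrite('pics/h.png',np.hstack([f(b),f(a)]))
```

```text
(no output)
```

View pics/h.png

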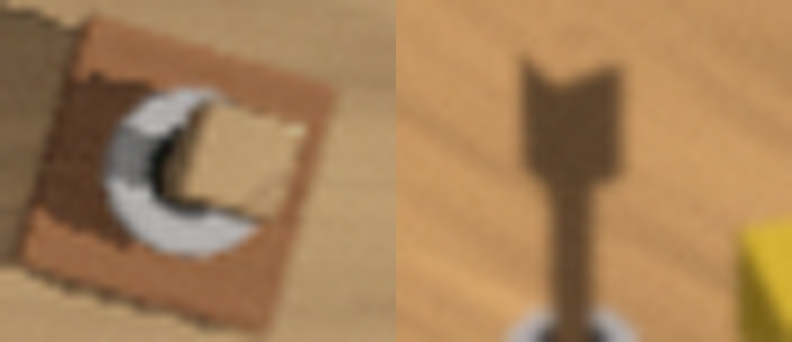

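The handle's top face is at about (244,158) in the left half of the crop, which agrees with it standing upright at the hole. Its yaw is about −12°. I'll move above it.

Emit:
arm_command:
  delta_rot:
    - [0,0,-7]
    - [0,0,-13.4]
    - [0,0,-13.4]
    - [0,0,-13.4]
    - [0,0,-13.4]
    - [0,0,-13.4]
    - [0,0,-13.4]
    - [0,0,-13.4]
    - [0,0,-13.4]
    - [0,0,-13.4]
    - [0,0,-13.4]
    - [0,0,-13.4]
  delta_pos:
    - [-0.02,-0.02,-0.015]
    - [-0.045,-0.044,-0.015]
    - [-0.07,-0.068,-0.015]
    - [-0.095,-0.093,-0.015]
    - [-0.12,-0.117,-0.015]
    - [-0.145,-0.142,-0.015]
    - [-0.17,-0.166,-0.015]
    - [-0.195,-0.191,-0.015]
    - [-0.22,-0.215,-0.015]
    - [-0.245,-0.239,-0.015]
    - [-0.27,-0.264,-0.015]
    - [-0.29,-0.283,-0.015]
  gripper: [-1,-1,-1,-1,-1,-1,-1,-1,-1,-1,-1,-1]
  grip_force: 25

```text
time: 1.2
position: [0.4091, 0.1821, 0.2376]
tool_rot: [0.105, 0.994, -0.0, 0.0]
ft_force: [0.1, -0.3, -0.4]
grip_width: 0.0867
grip_force: 0.0
```

```bash
cat >> h.py <<'E'
from scipy.spatial.transform import Rotation as R
def to(p,yaw=None):
    o=status.get_obs(); M=R.from_quat(o['tool_rot']).as_matrix()
    y=np.degrees(np.arctan2(M[1,1],M[0,1]))
    print('t',round(o['time'],2),'pos',o['position'].round(4),'yaw_y',round(y,1),'tilt z',M[:,2].round(4),'F',o['ft_force'].round(1),'w',round(o['grip_width'],4),'gf',round(o['grip_force'],1))
    print('delta',(M.T@(np.array(p)-o['position'])).round(4), 'rotz',None if yaw is None else round(-(yaw-y),1))
E
python3 -c "
from h import *
to([.509,-.09,.235],78)"
```

```text
t 1.2 pos [0.4091 0.1821 0.2376] yaw_y 77.9 tilt z [ 2.e-04 -5.e-04 -1.e+00] F [ 0.1 -0.3 -0.4] w 0.0867 gf 0.0
delta [-0.1546 -0.2452  0.0028] rotz -0.1
```

Emit:
arm_command:
  delta_rot:
    - [0,0,0]
    - [0,0,0]
    - [0,0,0]
    - [0,0,0]
    - [0,0,0]
    - [0,0,0]
    - [0,0,0]
    - [0,0,0]
    - [0,0,0]
    - [0,0,0]
    - [0,0,0]
    - [0,0,0]
  delta_pos:
    - [-0.018,-0.028,0]
    - [-0.035,-0.056,0]
    - [-0.053,-0.084,0]
    - [-0.07,-0.112,0]
    - [-0.088,-0.14,0]
    - [-0.106,-0.168,0]
    - [-0.124,-0.196,0]
    - [-0.138,-0.22,0]
    - [-0.15,-0.238,0]
    - [-0.1546,-0.2452,0]
    - [-0.1546,-0.2452,0]
    - [-0.1546,-0.2452,0]
  gripper: [-1,-1,-1,-1,-1,-1,-1,-1,-1,-1,-1,-1]

```text
time: 2.2
position: [0.5081, -0.087, 0.2372]
tool_rot: [0.105, 0.994, 0.001, -0.001]
ft_force: [0.1, -0.0, -0.1]
grip_width: 0.0871
grip_force: 0.0
```

```bash
python3 -c "
from h import *
to([.509,-.09,.151],78)"
```

```text
t 2.2 pos [ 0.5081 -0.087   0.2372] yaw_y 77.9 tilt z [-0.0014  0.0012 -1.    ] F [ 0.1 -0.  -0.1] w 0.0871 gf 0.0
delta [-0.0016 -0.0028  0.0862] rotz -0.1
```

Emit:
arm_command:
  delta_rot:
    - [0,0,0]
    - [0,0,0]
    - [0,0,0]
    - [0,0,0]
    - [0,0,0]
    - [0,0,0]
    - [0,0,0]
    - [0,0,0]
  delta_pos:
    - [-0.0016,-0.0028,0.015]
    - [-0.0016,-0.0028,0.03]
    - [-0.0016,-0.0028,0.045]
    - [-0.0016,-0.0028,0.06]
    - [-0.0016,-0.0028,0.075]
    - [-0.0016,-0.0028,0.0862]
    - [-0.0016,-0.0028,0.0862]
    - [-0.0016,-0.0028,0.0862]
  gripper: [-1,-1,-1,-1,-1,-1,-1,-1]

```text
time: 2.87
position: [0.5089, -0.089, 0.1511]
tool_rot: [0.104, 0.995, 0.0, -0.001]
ft_force: [0.1, -0.0, -0.1]
grip_width: 0.0869
grip_force: 0.0
```

Run:
```python
from h import *
to([.509,-.09,.151],78)
a=cam('scene');b=cam('top')
f=lambda i:cv2.resize(i,None,fx=5,fy=5,interpolation=cv2.INTER_CUBIC)
cv2.imwrite('pics/g1.png',np.hstack([f(a['pixels'][110:200,205:285]),f(b['pixels'][180:270,255:335])]))
```

```text
t 2.87 pos [ 0.5089 -0.089   0.1511] yaw_y 78.1 tilt z [-0.002   0.0011 -1.    ] F [ 0.1 -0.  -0.1] w 0.0869 gf 0.0
delta [-0.0004 -0.0009  0.0001] rotz 0.1
```

View pics/g1.png

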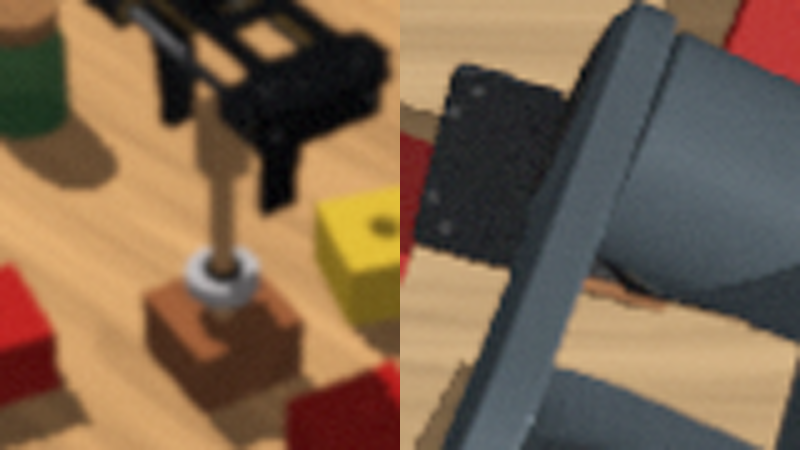

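The handle is between the fingers (left half, about 222,140; fingers at 175,90 and 280,180). I'll close the gripper.

Emit:
arm_command:
  delta_rot:
    - [0,0,0]
    - [0,0,0]
    - [0,0,0]
    - [0,0,0]
    - [0,0,0]
    - [0,0,0]
    - [0,0,0]
    - [0,0,0]
    - [0,0,0]
    - [0,0,0]
  delta_pos:
    - [0,0,0]
    - [0,0,0]
    - [0,0,0]
    - [0,0,0]
    - [0,0,0]
    - [0,0,0]
    - [0,0,0]
    - [0,0,0]
    - [0,0,0]
    - [0,0,0]
  gripper: [1,1,1,1,1,1,1,1,1,1]
  grip_force: 25

```text
time: 3.8
position: [0.5098, -0.0908, 0.1513]
tool_rot: [0.105, 0.994, 0.0, -0.0]
ft_force: [-0.2, -0.2, -0.0]
grip_width: 0.0283
grip_force: 0.0
```

```bash
python3 -c "
from h import *
to([.509,-.09,.151],78);print(status.get_obs()['moment'])"
```

```text
t 3.8 pos [ 0.5098 -0.0908  0.1513] yaw_y 78.0 tilt z [-1.e-04  0.e+00 -1.e+00] F [-0.2 -0.2 -0. ] w 0.0283 gf 0.0
delta [0.0009 0.0006 0.0003] rotz -0.0
[0.01678134 0.04807738 0.06264222]
```

Emit:
arm_command:
  delta_rot:
    - [0,0,0]
    - [0,0,0]
    - [0,0,0]
    - [0,0,0]
    - [0,0,0]
  delta_pos:
    - [0,0,0]
    - [0,0,0]
    - [0,0,0]
    - [0,0,0]
    - [0,0,0]
  gripper: [1,1,1,1,1]

```text
time: 4.22
position: [0.5098, -0.0908, 0.1513]
tool_rot: [0.105, 0.994, -0.0, -0.0]
ft_force: [0.3, -0.4, -0.9]
grip_width: 0.0239
grip_force: 25.0
```

```bash
python3 -c "
from h import *
to([.509,-.09,.151],78);print(status.get_obs()['moment'])"
```

```text
t 4.22 pos [ 0.5098 -0.0908  0.1513] yaw_y 78.0 tilt z [-0. -0. -1.] F [ 0.3 -0.4 -0.9] w 0.0239 gf 25.0
delta [0.0009 0.0006 0.0003] rotz -0.0
[-0.03202669 -0.00666636 -0.00574693]
```

Emit:
arm_command:
  delta_rot:
    - [0,0,0]
    - [0,0,0]
    - [0,0,0]
    - [0,0,0]
    - [0,0,0]
    - [0,0,0]
    - [0,0,0]
    - [0,0,0]
    - [0,0,0]
    - [0,0,0]
    - [0,0,0]
    - [0,0,0]
  delta_pos:
    - [0,0,-0.005]
    - [0,0,-0.012]
    - [0,0,-0.021]
    - [0,0,-0.032]
    - [0,0,-0.046]
    - [0,0,-0.062]
    - [0,0,-0.08]
    - [0,0,-0.1]
    - [0,0,-0.12]
    - [0,0,-0.135]
    - [0,0,-0.145]
    - [0,0,-0.145]
  gripper: [1,1,1,1,1,1,1,1,1,1,1,1]

```text
time: 5.22
position: [0.5111, -0.0912, 0.2994]
tool_rot: [0.105, 0.994, -0.001, 0.003]
ft_force: [-0.1, -1.3, -0.8]
grip_width: 0.024
grip_force: 25.0
```

Run:
```python
from h import *
to([.576,.165,.296],78)
a=cam('scene')
cv2.imwrite('pics/l1.png',cv2.resize(a['pixels'][40:240,170:350],None,fx=3,fy=3,interpolation=cv2.INTER_CUBIC))
# stand top hole (scene): predicted
for p in [(.509,-.09,.045),(.5098,-.0908,.155),(.5098,-.0908,.2)]: print((proj(a,p)-[170,40])*3)
```

```text
t 5.22 pos [ 0.5111 -0.0912  0.2994] yaw_y 78.0 tilt z [ 0.0056 -0.0023 -1.    ] F [-0.1 -1.3 -0.8] w 0.024 gf 25.0
delta [-0.0101  0.2641  0.0031] rotz -0.0
[240.47549931 392.4329133 ]
[239.07995996 302.71734789]
[238.97020673 262.34885678]
```

View pics/l1.png

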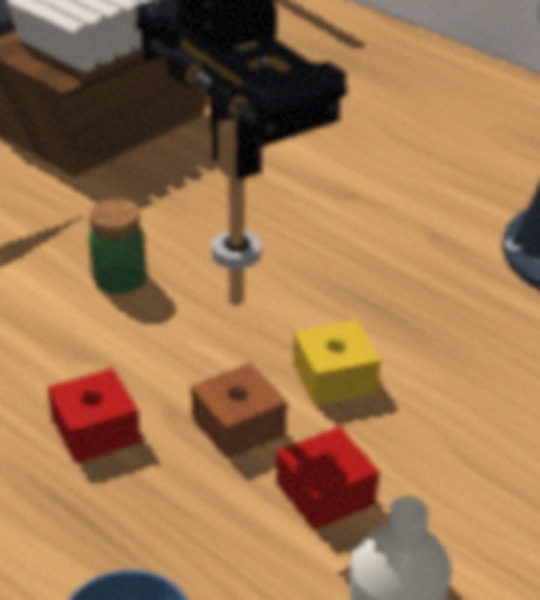

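The lifted gauge hangs plumb: its tip is at (237,303), where predicted. The stand's hole is visible and empty at (237,394). I'll move over the vase.

Emit:
arm_command:
  delta_rot:
    - [0,0,0]
    - [0,0,0]
    - [0,0,0]
    - [0,0,0]
    - [0,0,0]
    - [0,0,0]
    - [0,0,0]
    - [0,0,0]
    - [0,0,0]
    - [0,0,0]
    - [0,0,0]
    - [0,0,0]
  delta_pos:
    - [-0.0005,0.012,0]
    - [-0.001,0.035,0]
    - [-0.002,0.063,0]
    - [-0.004,0.093,0]
    - [-0.005,0.123,0]
    - [-0.006,0.153,0]
    - [-0.007,0.183,0]
    - [-0.008,0.211,0]
    - [-0.009,0.235,0]
    - [-0.01,0.252,0]
    - [-0.0105,0.261,0]
    - [-0.0105,0.264,0]
  gripper: [1,1,1,1,1,1,1,1,1,1,1,1]

```text
time: 6.27
position: [0.5744, 0.1673, 0.2948]
tool_rot: [0.104, 0.995, -0.0, -0.001]
ft_force: [-0.7, 0.4, -0.8]
grip_width: 0.0239
grip_force: 25.0
```

Emit:
arm_command:
  delta_rot:
    - [0,0,0]
    - [0,0,0]
    - [0,0,0]
    - [0,0,0]
  delta_pos:
    - [0,0,0]
    - [0,0,0]
    - [0,0,0]
    - [0,0,0]
  gripper: [1,1,1,1]

```text
time: 6.6
position: [0.5749, 0.1642, 0.2964]
tool_rot: [0.106, 0.994, -0.0, -0.0]
ft_force: [0.6, -0.5, -1.2]
grip_width: 0.0242
grip_force: 25.0
```

Run:
```python
from h import *
to([.576,.165,.296],78)
a=cam('scene')
p=status.get_obs()['position'].copy(); p[2]-=.141
print('tip pred',(proj(a,p)-[230,110])*5,'mouth pred',(proj(a,[.576,.165,.12])-[230,110])*5)
cv2.imwrite('pics/v1.png',cv2.resize(a['pixels'][110:230,230:370],None,fx=5,fy=5,interpolation=cv2.INTER_CUBIC))
```

```text
t 6.6 pos [0.5749 0.1642 0.2964] yaw_y 77.9 tilt z [-3.e-04 -3.e-04 -1.e+00] F [ 0.6 -0.5 -1.2] w 0.0242 gf 25.0
delta [-0.0009  0.001   0.0004] rotz -0.1
tip pred [390.39456467 442.34154797] mouth pred [383.14251805 495.5928262 ]
```

View pics/v1.png

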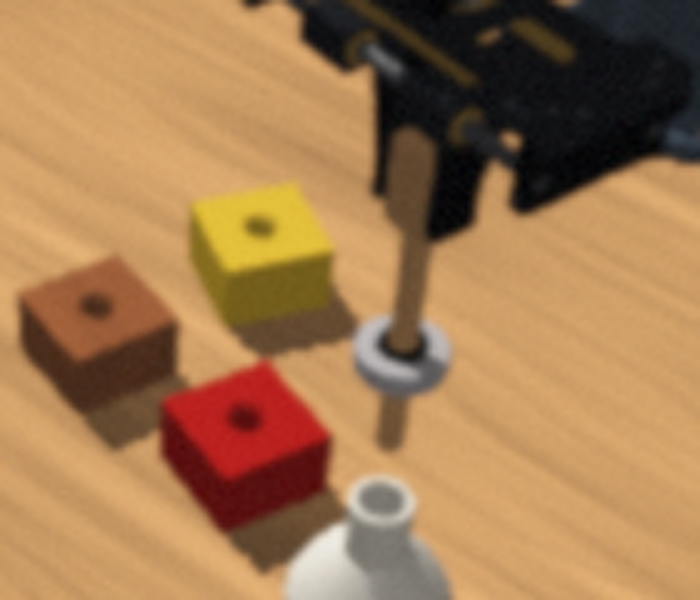

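The tip (390,445) is in line above the mouth (382,500), matching the predicted vertical. I'll lower into the neck.

Emit:
arm_command:
  delta_rot:
    - [0,0,0]
    - [0,0,0]
    - [0,0,0]
    - [0,0,0]
    - [0,0,0]
    - [0,0,0]
    - [0,0,0]
    - [0,0,0]
    - [0,0,0]
    - [0,0,0]
  delta_pos:
    - [-0.0015,0.001,0.003]
    - [-0.0015,0.001,0.009]
    - [-0.0015,0.001,0.018]
    - [-0.0015,0.001,0.028]
    - [-0.0015,0.001,0.039]
    - [-0.0015,0.001,0.05]
    - [-0.0015,0.001,0.06]
    - [-0.0015,0.001,0.067]
    - [-0.0015,0.001,0.07]
    - [-0.0015,0.001,0.07]
  gripper: [1,1,1,1,1,1,1,1,1,1]

```text
time: 7.48
position: [0.5762, 0.1659, 0.2251]
tool_rot: [0.105, 0.994, -0.0, -0.001]
ft_force: [0.1, 0.9, -1.5]
grip_width: 0.0236
grip_force: 25.0
```

Run:
```python
from h import *
to([.5765,.165,.2],78)
```

```text
t 7.48 pos [0.5762 0.1659 0.2251] yaw_y 78.0 tilt z [-2.1e-03 -2.0e-04 -1.0e+00] F [ 0.1  0.9 -1.5] w 0.0236 gf 25.0
delta [-0.0005 -0.0008  0.0251] rotz -0.0
```

Emit:
arm_command:
  delta_rot:
    - [0,0,0]
    - [0,0,0]
    - [0,0,0]
    - [0,0,0]
    - [0,0,0]
    - [0,0,0]
    - [0,0,0]
    - [0,0,0]
    - [0,0,0]
    - [0,0,0]
    - [0,0,0]
    - [0,0,0]
  delta_pos:
    - [0,0,0.002]
    - [0,0,0.0045]
    - [0,0,0.007]
    - [0,0,0.0095]
    - [0,0,0.012]
    - [0,0,0.0145]
    - [0,0,0.017]
    - [0,0,0.0195]
    - [0,0,0.022]
    - [0,0,0.0245]
    - [0,0,0.027]
    - [0,0,0.028]
  gripper: [1,1,1,1,1,1,1,1,1,1,1,1]

```text
time: 8.48
position: [0.5769, 0.1659, 0.1983]
tool_rot: [0.105, 0.994, 0.0, 0.0]
ft_force: [-0.5, -0.4, 3.3]
grip_width: 0.0237
grip_force: 25.0
```

Run:
```python
from h import *
to([.5765,.165,.2],78)
```

```text
t 8.48 pos [0.5769 0.1659 0.1983] yaw_y 78.0 tilt z [ 5.e-04  0.e+00 -1.e+00] F [-0.5 -0.4  3.3] w 0.0237 gf 25.0
delta [ 0.0002 -0.001  -0.0017] rotz -0.0
```

Emit:
arm_command:
  delta_rot:
    - [0,0,0]
    - [0,0,0]
    - [0,0,0]
    - [0,0,0]
    - [0,0,0]
    - [0,0,0]
    - [0,0,0]
    - [0,0,0]
  delta_pos:
    - [0,0,0.0015]
    - [0,0,0.003]
    - [0,0,0.0045]
    - [0,0,0.006]
    - [0,0,0.007]
    - [0,0,0.008]
    - [0,0,0.009]
    - [0,0,0.01]
  gripper: [1,1,1,1,1,1,1,1]

```text
time: 9.15
position: [0.5769, 0.1659, 0.1883]
tool_rot: [0.105, 0.994, -0.0, 0.0]
ft_force: [-0.7, -0.7, 3.3]
grip_width: 0.024
grip_force: 25.0
```

Emit:
arm_command:
  delta_rot:
    - [0,0,0]
    - [0,0,0]
    - [0,0,0]
    - [0,0,0]
    - [0,0,0]
    - [0,0,0]
  delta_pos:
    - [0,0,0.0005]
    - [0,0,0.001]
    - [0,0,0.0015]
    - [0,0,0.002]
    - [0,0,0.0025]
    - [0,0,0.003]
  gripper: [1,1,1,1,1,1]

```text
time: 9.65
position: [0.5769, 0.1659, 0.1854]
tool_rot: [0.105, 0.994, -0.0, 0.0]
ft_force: [-0.1, -0.4, 3.4]
grip_width: 0.0238
grip_force: 25.0
```

Emit:
arm_command:
  delta_rot:
    - [0,0,0]
    - [0,0,0]
    - [0,0,0]
    - [0,0,0]
    - [0,0,0]
    - [0,0,0]
  delta_pos:
    - [0,0,0.0005]
    - [0,0,0.001]
    - [0,0,0.0015]
    - [0,0,0.002]
    - [0,0,0.0025]
    - [0,0,0.003]
  gripper: [1,1,1,1,1,1]

```text
time: 10.15
position: [0.5771, 0.1659, 0.1836]
tool_rot: [0.105, 0.995, 0.0, 0.001]
ft_force: [-1.6, 0.1, 11.6]
grip_width: 0.0244
grip_force: 25.0
```

Emit:
arm_command:
  delta_rot:
    - [0,0,0]
    - [0,0,0]
    - [0,0,0]
    - [0,0,0]
    - [0,0,0]
  delta_pos:
    - [0,0,0.0003]
    - [0,0,0.0006]
    - [0,0,0.0006]
    - [0,0,0.0006]
    - [0,0,0.0006]
  gripper: [1,1,1,1,1]

```text
time: 10.57
position: [0.5773, 0.166, 0.1836]
tool_rot: [0.105, 0.995, 0.0, 0.001]
ft_force: [-2.1, -1.3, 10.6]
grip_width: 0.024
grip_force: 25.0
```

The tip is on the hard floor: 10.6 N and no further travel, depth about 77 mm. I'll draw it out.

Emit:
arm_command:
  delta_rot:
    - [0,0,0]
    - [0,0,0]
    - [0,0,0]
    - [0,0,0]
    - [0,0,0]
    - [0,0,0]
    - [0,0,0]
    - [0,0,0]
    - [0,0,0]
    - [0,0,0]
    - [0,0,0]
    - [0,0,0]
  delta_pos:
    - [0,0,-0.002]
    - [0,0,-0.005]
    - [0,0,-0.01]
    - [0,0,-0.018]
    - [0,0,-0.03]
    - [0,0,-0.044]
    - [0,0,-0.06]
    - [0,0,-0.078]
    - [0,0,-0.095]
    - [0,0,-0.108]
    - [0,0,-0.115]
    - [0,0,-0.115]
  gripper: [1,1,1,1,1,1,1,1,1,1,1,1]

```text
time: 11.57
position: [0.5777, 0.1661, 0.2987]
tool_rot: [0.105, 0.995, 0.0, 0.002]
ft_force: [0.3, 0.4, -1.2]
grip_width: 0.0241
grip_force: 25.0
```

Emit:
arm_command:
  delta_rot:
    - [0,0,0]
    - [0,0,0]
    - [0,0,0]
  delta_pos:
    - [0,0,0]
    - [0,0,0]
    - [0,0,0]
  gripper: [1,1,1]

```text
time: 11.82
position: [0.576, 0.1658, 0.2954]
tool_rot: [0.105, 0.994, -0.0, -0.001]
ft_force: [0.7, -0.6, -0.8]
grip_width: 0.0238
grip_force: 25.0
```

Run:
```python
from h import *
to([.5098,-.0908,.296],78)
a=cam('scene')
p=status.get_obs()['position'].copy(); p[2]-=.141
for h in(0,.077,.12): print('pred',h,(proj(a,p+[0,0,h])-[230,110])*5)
cv2.imwrite('pics/v2.png',cv2.resize(a['pixels'][110:230,230:370],None,fx=5,fy=5,interpolation=cv2.INTER_CUBIC))
```

```text
t 11.82 pos [0.576  0.1658 0.2954] yaw_y 78.0 tilt z [-2.7e-03 -3.0e-04 -1.0e+00] F [ 0.7 -0.6 -0.8] w 0.0238 gf 25.0
delta [ 0.0113 -0.2648 -0.0003] rotz -0.0
pred 0 [391.35342736 446.5871482 ]
pred 0.077 [408.50244937 325.33421637]
pred 0.12 [418.99478291 251.09065364]
```

View pics/v2.png

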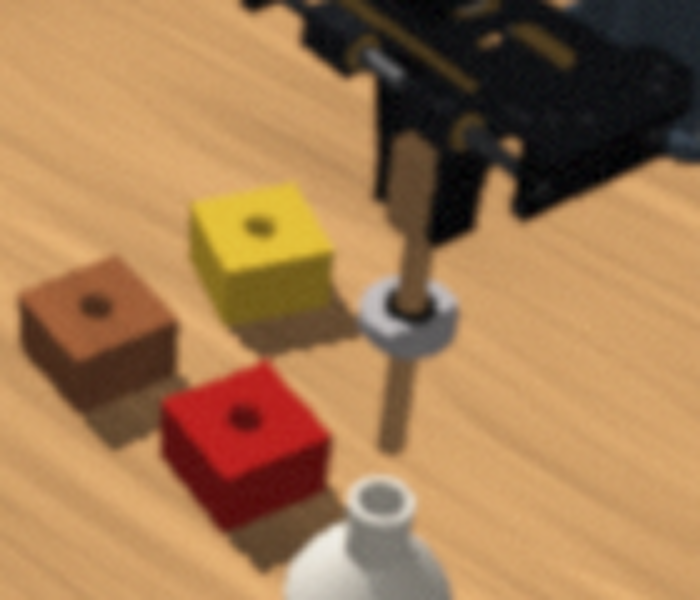

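The collar has risen to about (408,325), at 77 mm. The tip (391,450) is where predicted, so nothing slipped in the grip. I'll return to the stand.

Emit:
arm_command:
  delta_rot:
    - [0,0,0]
    - [0,0,0]
    - [0,0,0]
    - [0,0,0]
    - [0,0,0]
    - [0,0,0]
    - [0,0,0]
    - [0,0,0]
    - [0,0,0]
    - [0,0,0]
    - [0,0,0]
    - [0,0,0]
  delta_pos:
    - [0.0005,-0.012,0]
    - [0.001,-0.035,0]
    - [0.002,-0.063,0]
    - [0.004,-0.093,0]
    - [0.005,-0.123,0]
    - [0.006,-0.153,0]
    - [0.007,-0.183,0]
    - [0.008,-0.211,0]
    - [0.009,-0.235,0]
    - [0.01,-0.252,0]
    - [0.011,-0.261,0]
    - [0.0115,-0.2645,0]
  gripper: [1,1,1,1,1,1,1,1,1,1,1,1]

```text
time: 12.87
position: [0.5096, -0.092, 0.2965]
tool_rot: [0.106, 0.994, -0.0, -0.0]
ft_force: [0.3, 0.4, -2.0]
grip_width: 0.0241
grip_force: 25.0
```

Emit:
arm_command:
  delta_rot:
    - [0,0,0]
    - [0,0,0]
    - [0,0,0]
    - [0,0,0]
    - [0,0,0]
    - [0,0,0]
  delta_pos:
    - [0,0,0]
    - [0,0,0]
    - [0,0,0]
    - [0,0,0]
    - [0,0,0]
    - [0,0,0]
  gripper: [1,1,1,1,1,1]

```text
time: 13.37
position: [0.5105, -0.0897, 0.2967]
tool_rot: [0.104, 0.995, 0.0, -0.0]
ft_force: [0.1, 0.3, -1.6]
grip_width: 0.0242
grip_force: 25.0
```

Run:
```python
from h import *
to([.5094,-.0904,.196],78)
```

```text
t 13.37 pos [ 0.5105 -0.0897  0.2967] yaw_y 78.0 tilt z [-0.e+00  1.e-04 -1.e+00] F [ 0.1  0.3 -1.6] w 0.0242 gf 25.0
delta [ 0.001  -0.0009  0.1007] rotz 0.0
```

Emit:
arm_command:
  delta_rot:
    - [0,0,0]
    - [0,0,0]
    - [0,0,0]
    - [0,0,0]
    - [0,0,0]
    - [0,0,0]
    - [0,0,0]
    - [0,0,0]
    - [0,0,0]
    - [0,0,0]
    - [0,0,0]
    - [0,0,0]
  delta_pos:
    - [0.001,-0.0009,0.005]
    - [0.001,-0.0009,0.015]
    - [0.001,-0.0009,0.03]
    - [0.001,-0.0009,0.048]
    - [0.001,-0.0009,0.066]
    - [0.001,-0.0009,0.082]
    - [0.001,-0.0009,0.094]
    - [0.001,-0.0009,0.1]
    - [0.001,-0.0009,0.1]
    - [0.001,-0.0009,0.1]
    - [0.001,-0.0009,0.1]
    - [0.001,-0.0009,0.1]
  gripper: [1,1,1,1,1,1,1,1,1,1,1,1]

```text
time: 14.37
position: [0.5099, -0.0913, 0.1976]
tool_rot: [0.105, 0.994, -0.0, 0.001]
ft_force: [0.2, -0.2, -1.2]
grip_width: 0.0244
grip_force: 25.0
```

Run:
```python
from h import *
to([.5094,-.0904,.1515],78)
a=cam('scene')
p=status.get_obs()['position'].copy(); p[2]-=.141
print('tip pred',(proj(a,p)-[215,130])*8,'hole pred',(proj(a,[.509,-.09,.045])-[215,130])*8)
cv2.imwrite('pics/p1.png',cv2.resize(a['pixels'][130:200,215:285],None,fx=8,fy=8,interpolation=cv2.INTER_CUBIC))
```

```text
t 14.37 pos [ 0.5099 -0.0913  0.1976] yaw_y 78.0 tilt z [ 1.8e-03 -8.0e-04 -1.0e+00] F [ 0.2 -0.2 -1.2] w 0.0244 gf 25.0
delta [0.0007 0.0008 0.0461] rotz -0.0
tip pred [277.22635483 302.22176273] hole pred [281.26799816 326.4877688 ]
```

View pics/p1.png

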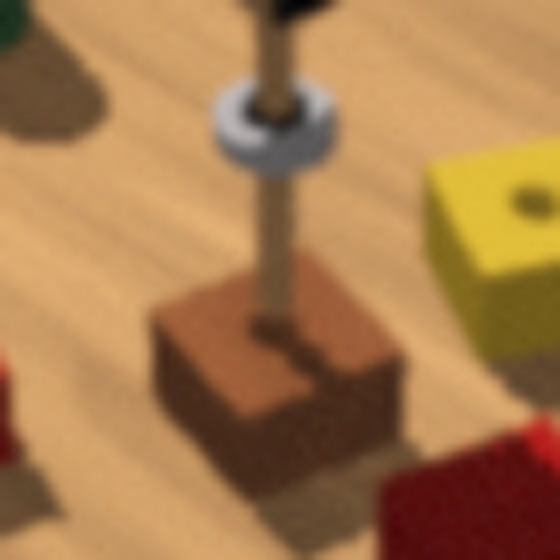

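The tip (275,315) is right over the hole (about 276,332). I'll insert it gently.

Emit:
arm_command:
  delta_rot:
    - [0,0,0]
    - [0,0,0]
    - [0,0,0]
    - [0,0,0]
    - [0,0,0]
    - [0,0,0]
    - [0,0,0]
    - [0,0,0]
    - [0,0,0]
    - [0,0,0]
    - [0,0,0]
    - [0,0,0]
  delta_pos:
    - [0.0007,0.0008,0.001]
    - [0.0007,0.0008,0.003]
    - [0.0007,0.0008,0.005]
    - [0.0007,0.0008,0.007]
    - [0.0007,0.0008,0.009]
    - [0.0007,0.0008,0.011]
    - [0.0007,0.0008,0.013]
    - [0.0007,0.0008,0.015]
    - [0.0007,0.0008,0.017]
    - [0.0007,0.0008,0.019]
    - [0.0007,0.0008,0.02]
    - [0.0007,0.0008,0.02]
  gripper: [1,1,1,1,1,1,1,1,1,1,1,1]

```text
time: 15.42
position: [0.5085, -0.0901, 0.1765]
tool_rot: [0.105, 0.994, 0.0, -0.0]
ft_force: [-0.4, -0.2, -1.2]
grip_width: 0.0241
grip_force: 25.0
```

Emit:
arm_command:
  delta_rot:
    - [0,0,0]
    - [0,0,0]
    - [0,0,0]
    - [0,0,0]
    - [0,0,0]
    - [0,0,0]
    - [0,0,0]
    - [0,0,0]
    - [0,0,0]
    - [0,0,0]
    - [0,0,0]
    - [0,0,0]
  delta_pos:
    - [0,0,0.002]
    - [0,0,0.004]
    - [0,0,0.006]
    - [0,0,0.008]
    - [0,0,0.01]
    - [0,0,0.0125]
    - [0,0,0.015]
    - [0,0,0.0175]
    - [0,0,0.02]
    - [0,0,0.022]
    - [0,0,0.023]
    - [0,0,0.0235]
  gripper: [1,1,1,1,1,1,1,1,1,1,1,1]

```text
time: 16.42
position: [0.5086, -0.0901, 0.153]
tool_rot: [0.105, 0.994, 0.0, -0.0]
ft_force: [0.3, 0.1, -1.0]
grip_width: 0.0241
grip_force: 25.0
```

Emit:
arm_command:
  delta_rot:
    - [0,0,0]
    - [0,0,0]
    - [0,0,0]
    - [0,0,0]
    - [0,0,0]
    - [0,0,0]
  delta_pos:
    - [0,0,0.0005]
    - [0,0,0.001]
    - [0,0,0.0015]
    - [0,0,0.002]
    - [0,0,0.002]
    - [0,0,0.002]
  gripper: [1,1,1,1,1,1]

```text
time: 16.92
position: [0.5088, -0.0902, 0.1513]
tool_rot: [0.105, 0.994, -0.0, 0.0]
ft_force: [-0.2, 0.3, -0.1]
grip_width: 0.0243
grip_force: 25.0
```

Emit:
arm_command:
  delta_rot:
    - [0,0,0]
    - [0,0,0]
    - [0,0,0]
    - [0,0,0]
    - [0,0,0]
    - [0,0,0]
  delta_pos:
    - [0,0,0.0003]
    - [0,0,0.0006]
    - [0,0,0.0009]
    - [0,0,0.001]
    - [0,0,0.001]
    - [0,0,0.001]
  gripper: [1,1,1,1,1,1]

```text
time: 17.42
position: [0.5092, -0.0902, 0.1512]
tool_rot: [0.105, 0.994, -0.0, 0.001]
ft_force: [-1.0, 0.7, 6.0]
grip_width: 0.0241
grip_force: 25.0
```

It is on the hole's floor (6 N). I'll unload and open.

Emit:
arm_command:
  delta_rot:
    - [0,0,0]
    - [0,0,0]
    - [0,0,0]
    - [0,0,0]
    - [0,0,0]
    - [0,0,0]
    - [0,0,0]
    - [0,0,0]
    - [0,0,0]
    - [0,0,0]
    - [0,0,0]
    - [0,0,0]
  delta_pos:
    - [0,0,-0.0004]
    - [0,0,-0.0007]
    - [0,0,-0.0007]
    - [0,0,-0.0007]
    - [0,0,-0.0007]
    - [0,0,-0.0007]
    - [0,0,-0.0007]
    - [0,0,-0.0007]
    - [0,0,-0.0007]
    - [0,0,-0.0007]
    - [0,0,-0.0007]
    - [0,0,-0.0007]
  gripper: [1,1,1,0,0,-0.3,-0.3,-1,-1,-1,-1,-1]

```text
time: 18.42
position: [0.5087, -0.0901, 0.1509]
tool_rot: [0.105, 0.994, -0.0, -0.0]
ft_force: [0.4, -0.6, 0.4]
grip_width: 0.0762
grip_force: 0.0
```

Emit:
arm_command:
  delta_rot:
    - [0,0,0]
    - [0,0,0]
    - [0,0,0]
    - [0,0,0]
    - [0,0,0]
    - [0,0,0]
  delta_pos:
    - [0,0,0]
    - [0,0,0]
    - [0,0,0]
    - [0,0,0]
    - [0,0,0]
    - [0,0,0]
  gripper: [-1,-1,-1,-1,-1,-1]

```text
time: 18.92
position: [0.5087, -0.0901, 0.151]
tool_rot: [0.105, 0.994, 0.0, 0.0]
ft_force: [0.6, 0.4, -0.5]
grip_width: 0.0871
grip_force: 0.0
```

Retreat upward, then aside to the robot's left for a clear view.

Emit:
arm_command:
  delta_rot:
    - [0,0,0]
    - [0,0,0]
    - [0,0,0]
    - [0,0,0]
    - [0,0,0]
    - [0,0,0]
    - [0,0,0]
    - [0,0,0]
    - [0,0,0]
    - [0,0,0]
    - [0,0,0]
    - [0,0,0]
  delta_pos:
    - [0,0,-0.005]
    - [0,0,-0.015]
    - [0,0,-0.03]
    - [0,0,-0.05]
    - [0,0,-0.07]
    - [0,0,-0.09]
    - [0,0,-0.11]
    - [0,0,-0.13]
    - [0,0,-0.145]
    - [0,0,-0.15]
    - [0,0,-0.15]
    - [0,0,-0.15]
  gripper: [-1,-1,-1,-1,-1,-1,-1,-1,-1,-1,-1,-1]

```text
time: 19.92
position: [0.5084, -0.09, 0.301]
tool_rot: [0.105, 0.994, 0.0, 0.0]
ft_force: [-0.4, -0.5, -0.6]
grip_width: 0.0873
grip_force: 0.0
```

Emit:
arm_command:
  delta_rot:
    - [0,0,0]
    - [0,0,0]
    - [0,0,0]
    - [0,0,0]
    - [0,0,0]
    - [0,0,0]
    - [0,0,0]
    - [0,0,0]
    - [0,0,0]
    - [0,0,0]
    - [0,0,0]
    - [0,0,0]
  delta_pos:
    - [0,0.015,0]
    - [0,0.04,0]
    - [0,0.07,0]
    - [0,0.1,0]
    - [0,0.13,0]
    - [0,0.16,0]
    - [0,0.19,0]
    - [0,0.22,0]
    - [0,0.25,0]
    - [0,0.275,0]
    - [0,0.29,0]
    - [0,0.29,0]
  gripper: [-1,-1,-1,-1,-1,-1,-1,-1,-1,-1,-1,-1]

```text
time: 20.92
position: [0.5688, 0.1961, 0.2993]
tool_rot: [0.103, 0.995, 0.0, -0.001]
ft_force: [-0.3, 0.3, 0.0]
grip_width: 0.087
grip_force: 0.0
```

Run:
```python
from h import *
a=cam('scene');b=cam('top')
s=np.array(a['pixels']); 
x=cv2.resize(s[100:280,170:430],None,fx=2,fy=2,interpolation=cv2.INTER_CUBIC)
y=cv2.resize(s[110:200,215:285],None,fx=4,fy=4,interpolation=cv2.INTER_CUBIC)
cv2.imwrite('pics/f.png',np.hstack([x,y]))
for h in(0,.035,.077,.092,.135,.18): print(h,(proj(a,[.509,-.09,.01+h])-[215,110])*4)
print(status.get_obs()['time'])
```

```text
0 [140.69930272 278.14145285]
0.035 [140.63399908 243.2438844 ]
0.077 [140.55237219 199.42934318]
0.092 [140.52231506 183.24080151]
0.135 [140.43336945 135.1600647 ]
0.18 [140.33561787  82.01267917]
21.0167
```

View pics/f.png

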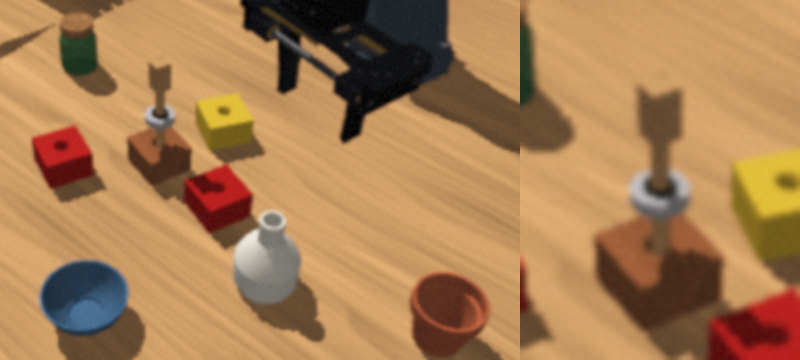

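The gauge is upright in the stand at (660,200). Its handle top is at the same row as at the start, so it is fully down. The collar is at the 77 mm mark, and nothing else has moved.

```bash
python3 -c "
from rig import robot
print(robot.hand_in())"
```

```text
the job is handed in; nothing more can be done
None
```

The job is handed in: the vase is about 77 mm deep inside, and the gauge is back upright and fully down in its stand, with the collar left at that mark and nothing nearby disturbed.

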